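# Shut a medicine carton away in the lift-and-slide drug box

## Robot

A 6-joint arm with a two-finger parallel gripper is mounted at the origin on a cart in front of the work surface, level with it; the furniture and walls round the work are solid. World frame = base frame: x ahead of the robot, y to its left, z up, the work surface at z = 0. Lengths are in m, angles in degrees, forces in N, time in s.
With the tool pointing down it reaches from about 0.3 to 0.75 m from the base axis. Payload 8.5 kg.
Tool frame: the origin (TCP) lies at the very end of the fingers, on their centre line; the grasp point (between the pads) lies env.pinch_z behind it (env.pinch_z is the distance from the TCP to the grasp point, in m); z points along the fingers, y is the line along which they close (so a half turn about z gives the same grasp; the last joint's range is limited). The gripper opens to 85 mm and grips with 20 to 120 N. Pads are 22 mm wide; open, the fingers measure 114 mm over their backs; the gripper's body (76 mm by 85 mm) begins 54 mm behind the grasp point. The pads swing forward as they close: fully open they stand 13 mm farther back than shut.
Start: joints at [-77.538, 21.807, 74.336, -0, 83.858, -12.336], TCP at [0.231, -0.499, 0.231] pointing down, gripper open.
Joint ranges: [-178.18, 178.18], [-50.72, 133.34], [12.68, 142.11], [-81.47, 261.47], [9.98, 163.14], [-165.26, 165.26]. Speed limits (degrees/s): [136.94, 136.94, 180, 180, 180, 180].

## Interface

Orientations are given as a 3x3 rotation matrix whose columns are the frame's x, y, z axes.
In Python, from rig import telemetry, get_image, env gives the robot as it stands. The module is installed in compiled form; this text tells all that it offers.
- The arm moves only by the tool apply_moves, never from a script. Its argument "series" is a list of rows, each a list of 7 numbers: the shift along the tool's x, y, z in mm, then the turn, a rotation vector about the tool's x, y, z in degrees, then the opening, from 0 (shut) to 1 (fully open). A call has 1 to 12 rows; each row shifts and turns the commanded pose from where the row before left it, along the tool's axes as they then stand; what a row does not reach is not made up. A row lasts 1/8 s, in which the tool goes at most 62.5 mm and 10.7 degrees, less where a joint would pass 70% of its speed; a pose out of reach is approached as far as the arm can. A call with a gripper value outside its range is refused whole. The fingers move at their own pace and stop on an object; "grip_force" is the grip in N (left out, the last holds). Time passes only in rows, so rows that do not move let the fingers close. It gives the time, the measured TCP pose, the force, the opening and the grip force at its end, in the units of the state.
- telemetry.observe(): the state, without advancing time (a new reading comes with each control period).
- get_image(name): name is "side" or "top"; returns a dict with "frame" (480x640x3 uint8, red, green, blue), "z_map" (480x640 float32, m along the optical axis (not along the pixel's ray), 0 where there is no reading), "vertical_fov" (degrees; the focal length in pixels is half the picture's height over the tangent of half this angle, whatever the lens; pixels are square), "cx", "cy" (the principal point, pixels), "eye" and "attitude" of the camera in the world. Camera axes: x right, y up, looking along -z (the intrinsics and any distortion apply to the point x, -y, -z); pixel columns grow to the right and rows downward; lengths in m; the calibration is good to about 2 mm. A picture is of the moment at which its call begins.
- env.close_job(): hands the job in; it is judged then, once.
The state is a dict: "time_s": time; "q": joint angles; "qvel": joint speeds; "joint_efforts": joint torques, N m; "position": TCP position; "tool_rot": TCP orientation; "ft_force": force on the tool from outside, world axes, zero at the start; "wrist_torque": the same for the moment, N m; "grip_width": finger opening in m; "gripper_force": force on a finger pad.
Only numpy, scipy, OpenCV 4.12 (cv2) and the standard library are available. Lean on these libraries where they do the work, as an engineer would, in place of code of your own. Each camera call takes 0.05 s, during which the arm holds its last target. There are 200 camera calls.

## Task

Put the slim medicine carton away in the low metal drug box. Raise the box's recessed hatch off its seat by its handle and slide it along its channels all the way to the other end, lay the carton flat on its broad side on the floor of the well and let go, then slide the hatch back and lower it into its recess, so that it sits fully home over the carton. Leave the other cartons, bottles and things standing where they are.

Things in the scene. Friction and masses are not known exactly. Their poses are not given: they have to be found in the camera images.
- drug_box: Low grey-painted steel box, 152 (x) x 272 (y) x 71 mm high, fixed. Origin: centre of the underside, z up; y runs along the channels from the parking deck (-y half) to the well (+y half). Aluminium lips along both long sides, |x| = 63..76 mm, z = 68..71 mm, overhang the hatch's edges: it can rise 16 mm from its seat but not come out. End walls: inner faces at y = -132 and 132 mm, tops at z = 62 mm.
- well_floor (a point): Centre of the flat floor of the well, 6 mm above the box's underside, at x = 0, y = 65 mm in the box's frame. The well's mouth spans x = -62..62, y = 8..122 mm in the box's frame (124 x 114 mm), with upright walls; floor to seat is 40 mm.
- seat (a point): Centre of the hatch's seat, at x = 0, y = 65, z = 46 mm in the box's frame: a ledge 10 mm wide round the well's mouth, in a recess x = -72..72, y = -2..132 mm (2 mm larger than the hatch on every side). The deck's edge, a step 8 mm high at y = -2 mm, keeps the seated hatch from sliding.
- deck (a point): Where the centre of the hatch's underside rests at the far end of the channels: x = 0, y = -67, z = 54 mm in the box's frame. The parking deck is flat, y = -132..-2 mm, 8 mm higher than the seat; a hatch lying on it has 8 mm of headroom below the lips.
- hatch: Loose bare-steel panel, 140 (x) x 130 (y) x 6 mm, about 0.45 kg, that closes the well; its edges run under the box's lips with 2 mm play each side. Origin: centre of its underside; axes parallel to the box's. It starts home on its seat, at x = 0, y = 65, z = 46 mm in the box's frame; lift it over 8 and under 16 mm to slide it.
- hatch_grip (a point): Middle of the bar of the hatch's bow handle: a round dark bar 12 mm thick along the hatch's x, 56 mm clear between its two posts, centre 36 mm above the hatch's underside (30 mm above its top face). Pinch it along the hatch's y.
- slim_carton: Slim folding carton of medicine, 27 x 45 x 86 mm (its x, y, z), about 50 g, lying flat on its broad side on the worktop left of the box. Origin: centre of a small end face; z runs along its 86 mm length, y across its 45 mm width, x is vertical as it lies. It and the stout carton may have changed places.
- carton_mid (a point): Centre of the slim carton: 13.5 mm above what it lies on.
- stout_carton: Bystander: stout upright carton, 50 x 50 x 76 mm, left of the box. Origin: centre of its underside.
- white_bottle: Bystander: small white stock bottle with screw cap, 54 mm across, 85 mm high, behind the box. Origin: centre of its underside.
- amber_vial: Bystander: capped vial, 44 mm across, 66 mm high, to the right of the box near the worktop's front edge. Origin: centre of its underside.

How it is judged:
By the outcome, as a careful person would: the job done as asked, in the order asked, and still so for the second after the job is handed in, with the robot touching nothing.
It also fails if it takes over 58 s, if anything falls off the work surface, if the arm or the gripper's body presses on something with over 40 N, if the wrist force passes 120 N, or if a joint passes its speed limit or range.

## Working session

There is one attempt and no reset: what is moved stays moved. The work goes in short steps, Python scripts to look and compute and a tool call to move; the robot and the scene stay as the last step left them, time stands still between calls to the robot, and variables do not carry over. Pictures are saved under pics/ and viewed, at most 10 in all, crops included, and the job is handed in when it is done.

Besides the shell and the picture viewer there is one more tool, called after "Emit:" as name(argument=value, ...) on one line, values as JSON. apply_moves: Moves the arm, as the interface text tells. Its arguments: {"type":"object","properties":{"series":{"type":"array"},"grip_force":{"type":"number"}},"required":["series"]}

```bash
mkdir -p pics; ls
cat > h.py <<'E'
import numpy as np,cv2
from rig import telemetry,get_image,env
def shot(n):
    d=get_image(n); d={k:(np.array(v) if k in('eye','attitude') else v) for k,v in d.items()}
    return d
def pts(d):
    H,W=d['z_map'].shape; f=H/2/np.tan(np.radians(d['vertical_fov'])/2)
    v,u=np.mgrid[:H,:W]; z=d['z_map']
    P=np.stack([(u-d['cx'])/f*z,-(v-d['cy'])/f*z,-z],-1)
    return P@d['attitude'].T+d['eye']
def save(d,n): cv2.imwrite('pics/'+n,cv2.cvtColor(d['frame'],cv2.COLOR_RGB2BGR))
E
python3 - <<'E'
from h import *
for n in('top','side'):
    d=shot(n); save(d,n+'0.png'); print({k:v for k,v in d.items() if k not in('frame','z_map')}, (d['z_map']==0).mean())
    np.savez(n+'0.npz',**d)
print(env.pinch_z, [a for a in dir(env) if a[0]!='_']); print(telemetry.observe())
E
```

```text
pics
{'vertical_fov': 44.79845225672432, 'cx': 316.32190259363335, 'cy': 241.72690103312212, 'eye': array([ 0.38871855, -0.20847307,  1.4291508 ]), 'attitude': array([[ 1.13793109e-02,  9.93658680e-01, -1.11861245e-01],
       [-9.99934836e-01,  1.14101681e-02, -3.64351159e-04],
       [ 9.14314922e-04,  1.11858102e-01,  9.93723769e-01]])} 0.004033203125
{'vertical_fov': 45.974373426043506, 'cx': 310.8181324304901, 'cy': 242.8402241563874, 'eye': array([ 0.44825697, -1.47225338,  0.62648514]), 'attitude': array([[ 0.99765182,  0.00692583, -0.06813866],
       [-0.06518921,  0.40113961, -0.91369436],
       [ 0.02100502,  0.91599075,  0.40064915]])} 0.004075520833333333
0.0187 ['MotionError', 'close_job', 'pinch_z']
{'time_s': 0.1, 'q': array([-7.75385850e+01,  2.18366092e+01,  7.43783128e+01, -1.66016437e-03,
        8.38579854e+01, -1.23355520e+01]), 'qvel': array([ 0.06379067, -0.11469605, -0.07107054,  0.05085102,  0.05915321,
        0.00062586]), 'joint_efforts': array([ 5.51627410e-03, -4.49215364e+01, -2.31656581e+01, -1.22800011e-04,
        3.62811661e-03,  7.96521729e-07]), 'position': array([ 0.23060831, -0.49903564,  0.23079075]), 'tool_rot': array([[ 9.07798410e-01,  4.19406669e-01, -3.02707469e-04],
       [ 4.19406708e-01, -9.07797601e-01,  1.23628025e-03],
       [ 2.43707068e-04, -1.24925079e-03, -9.99999190e-01]]), 'ft_force': array([ 0.22592469,  0.92340478, -0.32823387]), 'wrist_torque': array([-0.0134265 , -0.02369748,  0.00755297]), 'gripper_force': 0.0, 'grip_width': 0.08554715291883927}
```

View pics/top0.png

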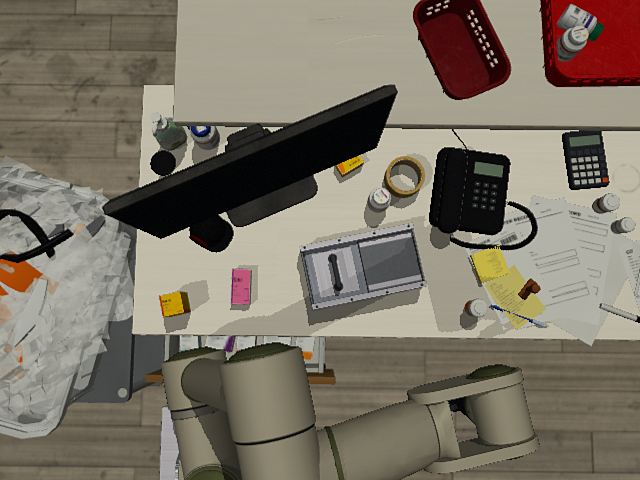

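View pics/side0.png

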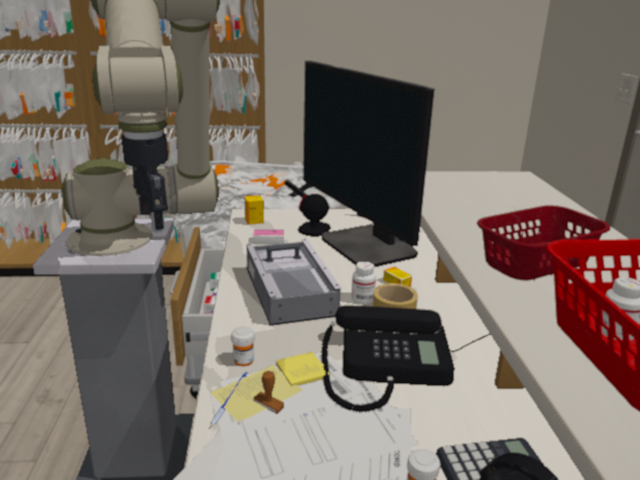

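Top view: the box is at px (300–425, 225–310), with the hatch handle at about (335,272) and the well on the left (+y). The pink slim carton is at (241,287) and the yellow stout carton at (174,303). The white bottle is at (380,200), the vial at (475,308), and the monitor stands behind the carton. The side view agrees.

Run:
```python
from h import *
d=dict(np.load('top0.npz')); P=pts(d); f=d['frame'].astype(int); v,u=np.mgrid[:480,:640]
# table
t=P[320:330,380:460].reshape(-1,3); print('table z',np.median(t[:,2]))
R=(u>285)&(u<440)&(v>215)&(v<325)
lip=R&(P[...,2]>.064)&(P[...,2]<.078)
bx=R&(P[...,2]>.03)&(P[...,2]<.078)
for m,n in((lip,'lip'),(bx,'box')):
    m=cv2.morphologyEx(m.astype(np.uint8),cv2.MORPH_OPEN,np.ones((2,2))).astype(bool)
    r=cv2.minAreaRect(P[m][:,:2].astype(np.float32)*1000); print(n,r,cv2.boxPoints(r).round(1).tolist(),m.sum(),np.median(P[m][:,2]))
h=R&(P[...,2]>.080)&(P[...,2]<.11)
r=cv2.minAreaRect(P[h][:,:2].astype(np.float32)*1000);print('handle',r,h.sum(),np.percentile(P[h][:,2],[5,50,95]))
dk=P[245:280,380:400].reshape(-1,3);print('deck z',np.median(dk[:,2]))
# carton
p=(f[...,0]-f[...,1]>60)&(f[...,2]-f[...,1]>20)&(u>220)&(u<265)&(v>255)&(v<320)&(P[...,2]>.018)
r=cv2.minAreaRect(P[p][:,:2].astype(np.float32)*1000);print('carton',r,p.sum(),np.percentile(P[p][:,2],[5,50,95]),P[p].mean(0))
# side check
s=dict(np.load('side0.npz')); Q=pts(s); f=s['frame'].astype(int); v,u=np.mgrid[:480,:640]
p=(f[...,0]-f[...,1]>50)&(f[...,2]-f[...,1]>20)&(u>240)&(u<300)&(v>220)&(v<250)
print('side carton',p.sum(),Q[p].min(0),Q[p].max(0))
h=(u>240)&(u<340)&(v>235)&(v<325)&(Q[...,2]>.079)&(Q[...,2]<.11)
r=cv2.minAreaRect(Q[h][:,:2].astype(np.float32)*1000);print('side handle',r,h.sum(),np.percentile(Q[h][:,2],[5,50,95]))
b=(u>240)&(u<345)&(v>235)&(v<325)&(Q[...,2]>.064)&(Q[...,2]<.077)
r=cv2.minAreaRect(Q[b][:,:2].astype(np.float32)*1000);print('side lip',r,b.sum())
# obstacles: max height near y>0
m=(P[...,2]>.1)&(P[...,0]>.25)&(P[...,0]<.7); print('tall', [(yy,P[m&(abs(P[...,1]-yy)<.02)][:,0].min().round(3)) for yy in np.arange(-.3,.31,.05) if (m&(abs(P[...,1]-yy)<.02)).any()])
```

```text
table z 0.00046298948644118987
lip ((489.1802673339844, -325.7900695800781), (158.74070739746094, 285.8551940917969), 12.47438907623291) [[380.79998779296875, -203.39999389648438], [442.6000061035156, -482.5], [597.5, -448.20001220703125], [535.7999877929688, -169.10000610351562]] 1270 0.07019583489016223
box ((495.37109375, -351.2659606933594), (161.35244750976562, 339.4053039550781), 12.916800498962402) [[378.79998779296875, -203.89999389648438], [454.70001220703125, -534.7000122070312], [611.9000244140625, -498.6000061035156], [536.0999755859375, -167.8000030517578]] 7386 0.05406914601963697
handle ((473.5216064453125, -253.57513427734375), (78.12312316894531, 11.870384216308594), 11.975410461425781) 170 [0.08260795 0.08668302 0.09225735]
deck z 0.05414851929025555
carton ((437.6552734375, -27.039478302001953), (81.72471618652344, 41.8479118347168), 0.7235087156295776) 585 [0.02252161 0.02745883 0.03221389] [ 0.43655198 -0.02685294  0.0273884 ]
side carton 144 [ 0.39829979 -0.04772323  0.02315384] [ 0.47587178 -0.00619281  0.03046888]
side handle ((471.1968078613281, -254.8827362060547), (77.25244903564453, 18.719228744506836), 15.001992225646973) 140 [0.07940993 0.08393548 0.08769732]
side lip ((497.53387451171875, -367.7879943847656), (153.13528442382812, 379.6917724609375), 12.368361473083496) 824
tall [(np.float64(-0.2), np.float64(0.25)), (np.float64(-0.15000000000000002), np.float64(0.25)), (np.float64(-0.10000000000000003), np.float64(0.25)), (np.float64(-0.050000000000000044), np.float64(0.25)), (np.float64(-5.551115123125783e-17), np.float64(0.25)), (np.float64(0.04999999999999993), np.float64(0.25)), (np.float64(0.09999999999999992), np.float64(0.25)), (np.float64(0.1499999999999999), np.float64(0.538))]
```

```bash
cat >> h.py <<'E'
from scipy.spatial.transform import Rotation as Ro
TH=12.2
def Rt(yaw): # tool down, tool y at world heading yaw (deg)
    a=np.radians(yaw); y=np.array([np.cos(a),np.sin(a),0]); z=np.array([0,0,-1.]); return np.stack([np.cross(y,z),y,z],1)
def go(p,yaw):
    s=telemetry.observe(); R=s['tool_rot']
    print('t',s['time_s'].__round__(2),'pos',(s['position']*1000).round(1),'w',round(s['grip_width']*1000,1),'gf',s['gripper_force'],'F',s['ft_force'].round(1))
    for Y in (yaw,yaw+180):
        print(' shift',(R.T@(np.array(p)-s['position']*1000)).round(1),'turn',np.degrees(Ro.from_matrix(R.T@Rt(Y)).as_rotvec()).round(1))
E
python3 - <<'E'
from h import *
go([473,-254,150],102.2)
P=pts(dict(np.load('top0.npz')))
m=(P[...,2]>.08)&(P[...,0]>.5)&(P[...,0]<.8)
for y in np.arange(-.45,.11,.05):
    q=P[m&(abs(P[...,1]-y)<.025)]
    if len(q): i=q[:,0].argmin(); print(round(y,2),q[i].round(3))
E
```

```text
t 0.1 pos [ 230.6 -499.   230.8] w 85.5 gf 0.0 F [ 0.2  0.9 -0.3]
 shift [ 322.8 -120.7   81. ] turn [ 0.000e+00 -1.000e-01 -1.674e+02]
 shift [ 322.8 -120.7   81. ] turn [-0.1 -0.  12.6]
-0.45 [ 0.797 -0.462  0.163]
-0.4 [ 0.641 -0.375  0.083]
-0.35 [ 0.631 -0.356  0.081]
-0.3 [ 0.723 -0.276  0.429]
-0.25 [ 0.5   -0.249  0.087]
-0.2 [ 0.677 -0.175  0.272]
-0.15 [ 0.655 -0.125  0.179]
-0.1 [ 0.633 -0.076  0.281]
-0.05 [ 0.61  -0.025  0.289]
-0.0 [0.539 0.023 0.083]
0.05 [0.525 0.045 0.087]
0.1 [0.539 0.077 0.08 ]
```

Emit:
apply_moves(series=[[40, -15, 5, 0, 0, 0, 0.6], [40, -15, 5, 0, 0, 0, 0.6], [40, -15, 5, 0, 0, 0, 0.6], [40, -15, 5, 0, 0, 0, 0.6], [40, -15, 5, 0, 0, 0, 0.6], [40, -15, 5, 0, 0, 0, 0.6], [40, -15, 10, 0, 0, 0, 0.6], [43, -16, 20, 0, 0, 0, 0.6], [0, 0, 10, 0, 0, 6.3, 0.6], [0, 0, 10, 0, 0, 6.3, 0.6], [0, 0, 0, 0, 0, 0, 0.6]])

```text
time_s: 1.48
position: [0.4729, -0.2536, 0.1505]
tool_rot: [[0.977, 0.212, -0.002], [0.212, -0.977, 0.001], [-0.001, -0.002, -1.0]]
ft_force: [-0.2, -0.3, 0.4]
grip_width: 0.0512
gripper_force: 0.0
```

Run:
```python
from h import *
go([473,-254,64],102.2)
d=shot('side'); 
cv2.imwrite('pics/s1.png',cv2.resize(cv2.cvtColor(d['frame'][140:340,180:440],cv2.COLOR_RGB2BGR),None,fx=3,fy=3))
```

```text
t 1.48 pos [ 472.9 -253.6  150.5] w 51.2 gf 0.0 F [-0.2 -0.3  0.4]
 shift [ 0.2  0.6 86.5] turn [-1.000e-01 -1.000e-01 -1.799e+02]
 shift [ 0.2  0.6 86.5] turn [-0.1  0.1  0.1]
```

View pics/s1.png

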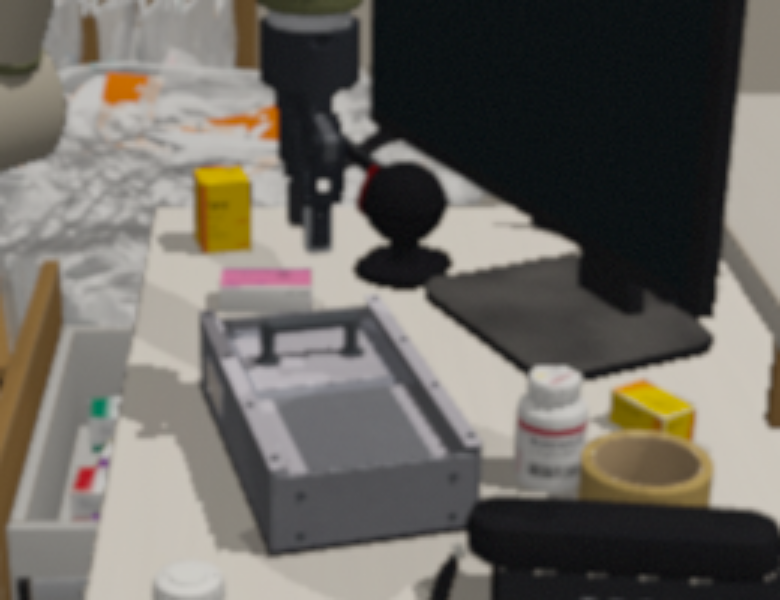

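The open gripper hangs over the handle: fingers at about (310,230), bar at (310,330). I'll lower it and close.

Emit:
apply_moves(series=[[0, 0, 25, 0, 0, 0, 0.6], [0, 0, 25, 0, 0, 0, 0.6], [0, 0, 20, 0, 0, 0, 0.6], [0, 0, 16, 0, 0, 0, 0.6], [0, 0, 0, 0, 0, 0, 0.6], [0, 0, 0, 0, 0, 0, 0], [0, 0, 0, 0, 0, 0, 0], [0, 0, 0, 0, 0, 0, 0], [0, 0, 0, 0, 0, 0, 0], [0, 0, 0, 0, 0, 0, 0]], grip_force=60)

```text
time_s: 2.78
position: [0.4734, -0.254, 0.0663]
tool_rot: [[0.977, 0.212, 0.001], [0.212, -0.977, -0.001], [0.001, 0.001, -1.0]]
ft_force: [-1.2, 0.7, 5.5]
grip_width: 0.0095
gripper_force: 58.5
```

Emit:
apply_moves(series=[[0, 0, -4, 0, 0, 0, 0], [0, 0, -4, 0, 0, 0, 0], [0, 0, -4, 0, 0, 0, 0], [0, 0, 0, 0, 0, 0, 0], [0, 0, 0, 0, 0, 0, 0]])

```text
time_s: 3.4
position: [0.4731, -0.2539, 0.0772]
tool_rot: [[0.977, 0.211, -0.0], [0.211, -0.977, 0.0], [-0.0, -0.0, -1.0]]
ft_force: [-0.1, -0.4, -4.3]
grip_width: 0.0102
gripper_force: 58.5
```

Run:
```python
from h import *
b=np.array([473.4,-254]);a=np.radians(102.2)
print(132*np.array([np.cos(a),np.sin(a)]))
go([*(b-132*np.array([np.cos(a),np.sin(a)])),77],102.2)
d=shot('side')
cv2.imwrite('pics/s2.png',cv2.resize(cv2.cvtColor(d['frame'][200:330,220:360],cv2.COLOR_RGB2BGR),None,fx=4,fy=4))
```

```text
[-27.89487313 129.01889805]
t 3.4 pos [ 473.1 -253.9   77.2] w 10.2 gf 58.45504581928253 F [-0.1 -0.4 -4.3]
 shift [  0.3 132.2   0.2] turn [  0.   0. 180.]
 shift [  0.3 132.2   0.2] turn [-0.  0. -0.]
```

View pics/s2.png

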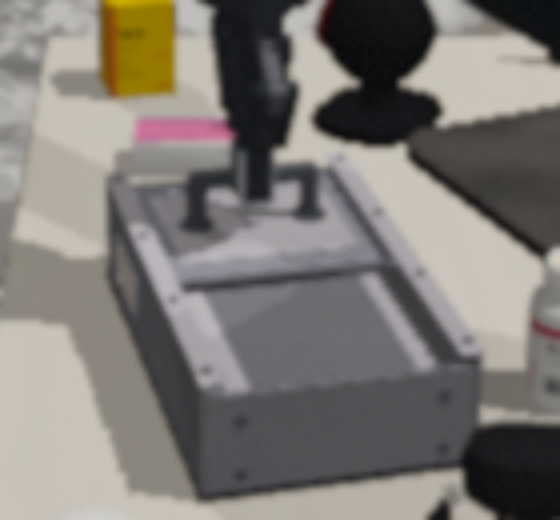

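The hatch is up: 4.3 N of weight, raised about 11 mm with its front edge at (280,270). Now I'll slide it.

Emit:
apply_moves(series=[[0, 8, 0, 0, 0, 0, 0], [0, 16, 0, 0, 0, 0, 0], [0, 22, 0, 0, 0, 0, 0], [0, 22, 0, 0, 0, 0, 0], [0, 22, 0, 0, 0, 0, 0], [0, 20, 0, 0, 0, 0, 0], [0, 10, 0, 0, 0, 0, 0], [0, 6, 0, 0, 0, 0, 0], [0, 0, 0, 0, 0, 0, 0], [0, 0, 0, 0, 0, 0, 0]])

```text
time_s: 4.7
position: [0.4997, -0.3766, 0.0773]
tool_rot: [[0.977, 0.212, -0.0], [0.212, -0.977, 0.0], [-0.0, -0.0, -1.0]]
ft_force: [0.1, 1.1, -3.7]
grip_width: 0.0097
gripper_force: 58.6
```

Emit:
apply_moves(series=[[0, 3, 0, 0, 0, 0, 0], [0, 2, 0, 0, 0, 0, 0], [0, 2, 0, 0, 0, 0, 0], [0, 0, 0, 0, 0, 0, 0], [0, 0, 0, 0, 0, 0, 0]])

```text
time_s: 5.32
position: [0.5007, -0.3815, 0.0773]
tool_rot: [[0.977, 0.212, -0.002], [0.212, -0.977, 0.005], [-0.001, -0.005, -1.0]]
ft_force: [-2.7, 10.9, 1.7]
grip_width: 0.0096
gripper_force: 59.6
```

It has reached the end wall. I'll ease off, set it on the deck, release and rise.

Emit:
apply_moves(series=[[0, -1.5, 0, 0, 0, 0, 0], [0, 0, 3, 0, 0, 0, 0], [0, 0, 0, 0, 0, 0, 0], [0, 0, 0, 0, 0, 0, 0.6], [0, 0, 0, 0, 0, 0, 0.6], [0, 0, 0, 0, 0, 0, 0.6], [0, 0, -25, 0, 0, 0, 0.85], [0, 0, -50, 0, 0, 0, 0.85], [0, 0, -30, 0, 0, 0, 0.85], [0, 0, 0, 0, 0, 0, 0.85]])

```text
time_s: 6.58
position: [0.5016, -0.3833, 0.1818]
tool_rot: [[0.977, 0.211, 0.003], [0.211, -0.977, -0.004], [0.003, 0.005, -1.0]]
ft_force: [0.4, -0.2, -0.2]
grip_width: 0.0724
gripper_force: 0.0
```

Run:
```python
from h import *
go([437,-27,120],90.7)
```

```text
t 6.58 pos [ 501.6 -383.3  181.8] w 72.4 gf 0.0 F [ 0.4 -0.2 -0.2]
 shift [  12.  -362.2   60.1] turn [   0.3    0.4 -168.5]
 shift [  12.  -362.2   60.1] turn [ 0.2 -0.2 11.5]
```

Emit:
apply_moves(series=[[0, -20, 0, 0, 0, 0, 0.85], [0, -45, 0, 0, 0, 0, 0.85], [2, -50, 0, 0, 0, 0, 0.85], [2, -50, 0, 0, 0, 0, 0.85], [2, -50, 0, 0, 0, 0, 0.85], [2, -50, 0, 0, 0, 0, 0.85], [2, -45, 10, 0, 0, 0, 0.85], [2, -32, 20, 0, 0, 0, 0.85], [0, -20, 20, 0, 0, 0, 0.85], [0, 0, 10, 0, 0, 5.8, 0.85], [0, 0, 0, 0, 0, 5.8, 0.85], [0, 0, 0, 0, 0, 0, 0.85]])

```text
time_s: 8.07
position: [0.4357, -0.026, 0.1185]
tool_rot: [[1.0, 0.011, -0.002], [0.011, -1.0, 0.001], [-0.002, -0.001, -1.0]]
ft_force: [0.3, 0.5, 0.5]
grip_width: 0.073
gripper_force: 0.0
```

Run:
```python
from h import *
go([437,-27,3],90.7)
d=shot('top');P=pts(d);f=d['frame'].astype(int); v,u=np.mgrid[:480,:640]
R=(u>285)&(u<440)&(v>215)&(v<325)
h=R&(P[...,2]>.082)&(P[...,2]<.11)
r=cv2.minAreaRect(P[h][:,:2].astype(np.float32)*1000);print('handle',r,h.sum(),np.percentile(P[h][:,2],[5,50,95]))
m=R&(P[...,2]<.03)&(P[...,2]>-.01)
w=P[240:300,310:350].reshape(-1,3);w=w[(w[:,2]<.015)];print('well floor',len(w),np.median(w,0),w.min(0),w.max(0))
d2=shot('side'); 
im=np.hstack([cv2.resize(d['frame'][180:330,150:450],(480,240)),cv2.resize(d2['frame'][150:330,200:340],(320,240))])
cv2.imwrite('pics/t3.png',cv2.cvtColor(im,cv2.COLOR_RGB2BGR))
```

```text
t 8.07 pos [435.7 -26.  118.5] w 73.0 gf 0.0 F [0.3 0.5 0.5]
 shift [  1.5   1.1 115.5] turn [1.000e-01 0.000e+00 1.799e+02]
 shift [  1.5   1.1 115.5] turn [-0.   0.1 -0.1]
handle ((500.35797119140625, -382.94171142578125), (78.71549987792969, 12.736311912536621), 12.769754409790039) 180 [0.09107477 0.0965093  0.10172643]
well floor 1946 [ 0.47681483 -0.24435122  0.00605544] [ 0.40857035 -0.28923515 -0.00635313] [ 0.55472185 -0.19231018  0.01469625]
```

View pics/t3.png

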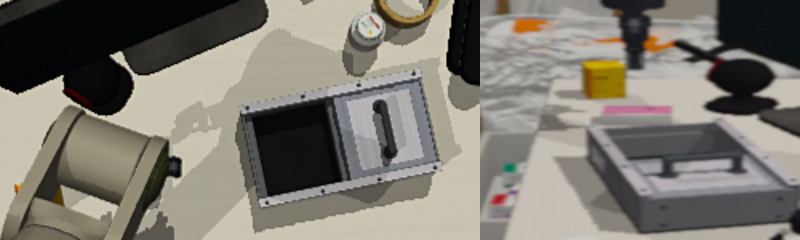

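The hatch is parked on the deck, with its handle at (384,130) in the crop, and the well is open. The gripper is above the pink carton, so I'll descend and grip it.

Emit:
apply_moves(series=[[1.5, 1, 30, 0, 0, 0, 0.85], [0, 0, 35, 0, 0, 0, 0.85], [0, 0, 30, 0, 0, 0, 0.85], [0, 0, 14, 0, 0, 0, 0.85], [0, 0, 5, 0, 0, 0, 0.85], [0, 0, 0, 0, 0, 0, 0.3], [0, 0, 0, 0, 0, 0, 0.3], [0, 0, 0, 0, 0, 0, 0.3], [0, 0, 0, 0, 0, 0, 0.3], [0, 0, 0, 0, 0, 0, 0.3]], grip_force=25)

```text
time_s: 9.43
position: [0.438, -0.0272, 0.0059]
tool_rot: [[1.0, 0.011, 0.001], [0.011, -1.0, -0.0], [0.001, 0.0, -1.0]]
ft_force: [-0.4, -0.1, 6.0]
grip_width: 0.0446
gripper_force: 26.4
```

Emit:
apply_moves(series=[[0, 0, -10, 0, 0, 0, 0.3], [0, 0, -35, 0, 0, 0, 0.3], [0, 0, -50, 0, 0, 0, 0.3], [0, 0, -35, 0, 0, 0, 0.3], [0, 0, 0, 0, 0, 0, 0.3]])

```text
time_s: 10.05
position: [0.4386, -0.0273, 0.1379]
tool_rot: [[1.0, 0.011, 0.005], [0.011, -1.0, -0.002], [0.005, 0.002, -1.0]]
ft_force: [-1.1, -0.9, -1.1]
grip_width: 0.0445
gripper_force: 26.0
```

Run:
```python
from h import *
go([473,-254,134],102.2)
```

```text
t 10.05 pos [438.6 -27.3 137.9] w 44.5 gf 26.006318628787994 F [-1.1 -0.9 -1.1]
 shift [ 32.  227.    4.5] turn [ -0.4  -0.2 168.4]
 shift [ 32.  227.    4.5] turn [  0.1  -0.3 -11.6]
```

Emit:
apply_moves(series=[[2, 14, 0, 0, 0, 0, 0.3], [4, 28, 0, 0, 0, 0, 0.3], [5, 35, 0, 0, 0, 0, 0.3], [6, 40, 0, 0, 0, 0, 0.3], [5, 40, 0, 0, 0, 0, 0.3], [5, 35, 0, 0, 0, 0, 0.3], [3, 22, 0, 0, 0, 0, 0.3], [2, 13, 0, 0, 0, 0, 0.3], [0, 0, 0, 0, 0, -5.8, 0.3], [0, 0, 0, 0, 0, -5.8, 0.3], [0, 0, 0, 0, 0, 0, 0.3], [0, 0, 0, 0, 0, 0, 0.3]])

```text
time_s: 11.55
position: [0.472, -0.2534, 0.1352]
tool_rot: [[0.978, 0.21, -0.0], [0.21, -0.978, 0.0], [-0.0, -0.0, -1.0]]
ft_force: [-0.7, -0.6, -0.6]
grip_width: 0.0446
gripper_force: 26.0
```

Run:
```python
from h import *
go([473,-254,13],102.2)
d=shot('top'); d2=shot('side')
im=np.hstack([cv2.resize(d['frame'][190:330,200:440],(411,240)),cv2.resize(d2['frame'][180:330,210:360],(240,240))])
cv2.imwrite('pics/t4.png',cv2.cvtColor(im,cv2.COLOR_RGB2BGR))
```

```text
t 11.55 pos [ 472.  -253.4  135.2] w 44.6 gf 26.019159257411957 F [-0.7 -0.6 -0.6]
 shift [  0.8   0.8 122.2] turn [  0.    0.  179.9]
 shift [  0.8   0.8 122.2] turn [-0.   0.  -0.1]
```

View pics/t4.png

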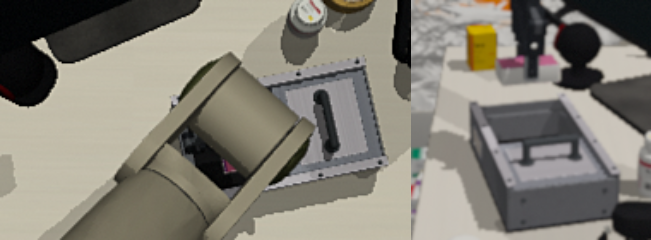

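The carton is held level over the well (side crop (530,68)), clear of the parked handle. I'll lower it to just above the floor.

Emit:
apply_moves(series=[[1, 1, 20, 0, 0, 0, 0.3], [0, 0, 35, 0, 0, 0, 0.3], [0, 0, 30, 0, 0, 0, 0.3], [0, 0, 20, 0, 0, 0, 0.3], [0, 0, 10, 0, 0, 0, 0.3], [0, 0, 4, 0, 0, 0, 0.3], [0, 0, 0, 0, 0, 0, 0.3], [0, 0, 0, 0, 0, 0, 0.3]])

```text
time_s: 12.65
position: [0.4735, -0.2547, 0.017]
tool_rot: [[0.977, 0.211, 0.001], [0.211, -0.977, -0.001], [0.001, 0.001, -1.0]]
ft_force: [-0.5, 0.2, -0.5]
grip_width: 0.0446
gripper_force: 26.0
```

Emit:
apply_moves(series=[[0, 0, 2, 0, 0, 0, 0.3], [0, 0, 2, 0, 0, 0, 0.3], [0, 0, 1, 0, 0, 0, 0.3], [0, 0, 0, 0, 0, 0, 0.3], [0, 0, 0, 0, 0, 0, 0.3]])

```text
time_s: 13.28
position: [0.4732, -0.2545, 0.0119]
tool_rot: [[0.977, 0.211, 0.0], [0.211, -0.977, -0.0], [0.0, 0.0, -1.0]]
ft_force: [-1.4, 1.9, 6.6]
grip_width: 0.0444
gripper_force: 26.8
```

Floor contact. I'll release and rise.

Emit:
apply_moves(series=[[0, 0, 0, 0, 0, 0, 0.68], [0, 0, 0, 0, 0, 0, 0.68], [0, 0, 0, 0, 0, 0, 0.68], [0, 0, 0, 0, 0, 0, 0.68], [0, 0, -15, 0, 0, 0, 0.68], [0, 0, -35, 0, 0, 0, 0.68], [0, 0, -50, 0, 0, 0, 0.68], [0, 0, -50, 0, 0, 0, 0.68], [0, 0, -20, 0, 0, 0, 0.68], [0, 0, 0, 0, 0, 0, 0.68]])

```text
time_s: 14.52
position: [0.4736, -0.2548, 0.1834]
tool_rot: [[0.977, 0.211, 0.003], [0.211, -0.977, -0.003], [0.002, 0.003, -1.0]]
ft_force: [-0.1, -0.3, -0.3]
grip_width: 0.0582
gripper_force: 0.0
```

Run:
```python
from h import *
go([500.8,-382.5,140],102.2)
```

```text
t 14.53 pos [ 473.6 -254.8  183.4] w 58.2 gf 0.0 F [-0.1 -0.3 -0.3]
 shift [ -0.5 130.4  43.8] turn [   0.2    0.3 -180. ]
 shift [ -0.5 130.4  43.8] turn [ 0.2 -0.1  0. ]
```

Emit:
apply_moves(series=[[0, 15, 0, 0, 0, 0, 0.6], [0, 30, 0, 0, 0, 0, 0.6], [0, 35, 0, 0, 0, 0, 0.6], [0, 30, 8, 0, 0, 0, 0.6], [-0.5, 14, 15, 0, 0, 0, 0.6], [0, 6, 20, 0, 0, 0, 0.6], [0, 0, 0, 0, 0, 0, 0.6]])

```text
time_s: 15.4
position: [0.4993, -0.3811, 0.1355]
tool_rot: [[0.977, 0.211, -0.004], [0.211, -0.977, 0.004], [-0.003, -0.005, -1.0]]
ft_force: [0.7, -0.0, 0.7]
grip_width: 0.0512
gripper_force: 0.0
```

Run:
```python
from h import *
go([500.8,-382.5,73],102.2)
d=shot('top');P=pts(d);f=d['frame'].astype(int); v,u=np.mgrid[:480,:640]
p=(f[...,0]-f[...,1]>25)&(f[...,2]-f[...,1]>8)&(u>295)&(u<375)&(v>225)&(v<320)&(P[...,2]>.015)&(P[...,2]<.06)
print(p.sum());
if p.sum(): print('carton',cv2.minAreaRect(P[p][:,:2].astype(np.float32)*1000),np.percentile(P[p][:,2],[5,50,95]))
cv2.imwrite('pics/t5.png',cv2.resize(cv2.cvtColor(d['frame'][190:330,200:440],cv2.COLOR_RGB2BGR),None,fx=3,fy=3))
```

```text
t 15.4 pos [ 499.3 -381.1  135.5] w 51.2 gf 0.0 F [ 0.7 -0.   0.7]
 shift [ 1.3  1.9 62.5] turn [  0.2   0.4 180. ]
 shift [ 1.3  1.9 62.5] turn [-0.3  0.2 -0. ]
327
carton ((484.83905029296875, -252.90301513671875), (60.09577941894531, 43.76816940307617), 11.35378646850586) [0.02901935 0.0336276  0.03881001]
```

View pics/t5.png

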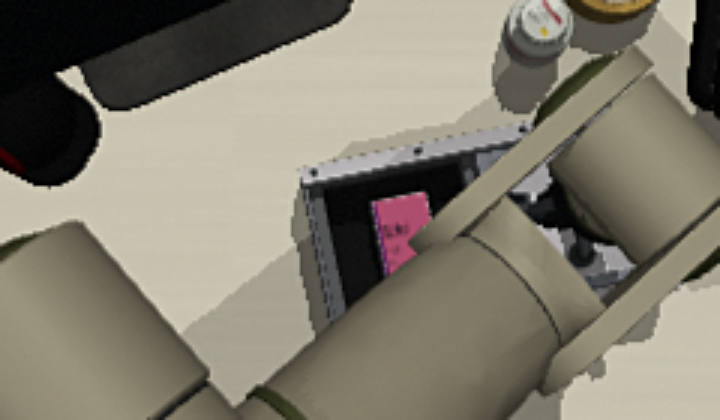

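The carton lies flat in the well at (400,235), its top at z≈33 mm as it should be. Now I'll regrip the handle.

Emit:
apply_moves(series=[[1, 1, 15, 0, 0, 0, 0.6], [0, 0, 20, 0, 0, 0, 0.6], [0, 0, 16, 0, 0, 0, 0.6], [0, 0, 10, 0, 0, 0, 0.6], [0, 0, 0, 0, 0, 0, 0.6], [0, 0, 0, 0, 0, 0, 0], [0, 0, 0, 0, 0, 0, 0], [0, 0, 0, 0, 0, 0, 0], [0, 0, 0, 0, 0, 0, 0], [0, 0, 0, 0, 0, 0, 0]], grip_force=60)

```text
time_s: 16.7
position: [0.5013, -0.3814, 0.078]
tool_rot: [[0.977, 0.212, -0.0], [0.212, -0.977, 0.002], [0.0, -0.002, -1.0]]
ft_force: [-1.2, 6.2, 5.3]
grip_width: 0.0099
gripper_force: 58.5
```

Emit:
apply_moves(series=[[0, 0, -2, 0, 0, 0, 0], [0, 0, -1.5, 0, 0, 0, 0], [0, 0, 0, 0, 0, 0, 0], [0, 0, 0, 0, 0, 0, 0]])

```text
time_s: 17.2
position: [0.5011, -0.382, 0.0804]
tool_rot: [[0.977, 0.211, -0.001], [0.211, -0.977, 0.001], [-0.001, -0.002, -1.0]]
ft_force: [-0.9, 4.5, -5.7]
grip_width: 0.0095
gripper_force: 58.5
```

Emit:
apply_moves(series=[[0, -8, 0, 0, 0, 0, 0], [0, -16, 0, 0, 0, 0, 0], [0, -22, 0, 0, 0, 0, 0], [0, -22, 0, 0, 0, 0, 0], [0, -22, 0, 0, 0, 0, 0], [0, -20, 0, 0, 0, 0, 0], [0, -10, 0, 0, 0, 0, 0], [0, -6, 0, 0, 0, 0, 0], [0, -3, 0, 0, 0, 0, 0], [0, 0, 0, 0, 0, 0, 0], [0, 0, 0, 0, 0, 0, 0]])

```text
time_s: 18.58
position: [0.4743, -0.2568, 0.0808]
tool_rot: [[0.978, 0.211, 0.0], [0.211, -0.978, -0.0], [0.0, 0.0, -1.0]]
ft_force: [-0.1, 0.3, -3.9]
grip_width: 0.0097
gripper_force: 58.7
```

Run:
```python
from h import *
go([473.1,-253.9,68],102.2)
```

```text
t 18.57 pos [ 474.3 -256.8   80.8] w 9.7 gf 58.664172291755676 F [-0.1  0.3 -3.9]
 shift [-0.5 -3.1 12.8] turn [ -0.  -0. 180.]
 shift [-0.5 -3.1 12.8] turn [ 0. -0. -0.]
```

Emit:
apply_moves(series=[[-0.4, -2, 0, 0, 0, 0, 0], [0, -1, 0, 0, 0, 0, 0], [0, 0, 0, 0, 0, 0, 0], [0, 0, 3, 0, 0, 0, 0], [0, 0, 3, 0, 0, 0, 0], [0, 0, 3, 0, 0, 0, 0], [0, 0, 0, 0, 0, 0, 0], [0, 0, 0, 0, 0, 0, 0]])

```text
time_s: 19.58
position: [0.4732, -0.2536, 0.0719]
tool_rot: [[0.977, 0.211, 0.0], [0.211, -0.977, -0.0], [0.0, 0.0, -1.0]]
ft_force: [0.1, -0.4, -3.8]
grip_width: 0.0099
gripper_force: 58.7
```

Emit:
apply_moves(series=[[0, 0, 1, 0, 0, 0, 0], [0, 0, 1, 0, 0, 0, 0], [0, 0, 1, 0, 0, 0, 0], [0, 0, 0, 0, 0, 0, 0], [0, 0, 0, 0, 0, 0, 0]])

```text
time_s: 20.2
position: [0.4731, -0.2535, 0.0688]
tool_rot: [[0.977, 0.211, -0.0], [0.211, -0.977, 0.0], [-0.0, -0.0, -1.0]]
ft_force: [0.8, 0.7, -4.0]
grip_width: 0.0097
gripper_force: 58.8
```

Emit:
apply_moves(series=[[0, 0, 1, 0, 0, 0, 0], [0, 0, 1, 0, 0, 0, 0], [0, 0, 0, 0, 0, 0, 0], [0, 0, 0, 0, 0, 0, 0]])

```text
time_s: 20.7
position: [0.4733, -0.2537, 0.0683]
tool_rot: [[0.977, 0.211, 0.001], [0.211, -0.977, -0.001], [0.001, 0.001, -1.0]]
ft_force: [-4.5, 1.6, 10.5]
grip_width: 0.0098
gripper_force: 60.3
```

Seated, with a 10 N reaction. I'll open, rise and check.

Emit:
apply_moves(series=[[0, 0, 0, 0, 0, 0, 0.6], [0, 0, 0, 0, 0, 0, 0.6], [0, 0, 0, 0, 0, 0, 0.6], [0, 0, -15, 0, 0, 0, 0.6], [0, 0, -35, 0, 0, 0, 0.6], [0, 0, -50, 0, 0, 0, 0.6], [-30, 0, -20, 0, 0, 0, 0.6], [-45, 20, 0, 0, 0, 0, 0.6], [-45, 40, 0, 0, 0, 0, 0.6], [-45, 45, 0, 0, 0, 0, 0.6], [-20, 45, 0, 0, 0, 0, 0.6], [0, 20, 0, 0, 0, 0, 0.6]])

```text
time_s: 22.2
position: [0.3275, -0.4604, 0.1878]
tool_rot: [[0.978, 0.208, 0.0], [0.208, -0.978, -0.001], [0.0, 0.001, -1.0]]
ft_force: [-0.1, 0.4, -0.3]
grip_width: 0.0511
gripper_force: 0.0
```

Run:
```python
from h import *
go([473,-254,73],102.2)
d=shot('top');P=pts(d); v,u=np.mgrid[:480,:640]
R=(u>285)&(u<440)&(v>215)&(v<325)
h=R&(P[...,2]>.080)&(P[...,2]<.11)
print('handle',cv2.minAreaRect(P[h][:,:2].astype(np.float32)*1000),h.sum(),np.percentile(P[h][:,2],[5,50,95]))
def patch(d,P,bx,by): # median z of points near box-frame pos
    a=np.radians(TH);o=np.array([.473,-.254]); w=o+np.array([np.cos(a)*bx-np.sin(a)*(by-65),np.sin(a)*bx+np.cos(a)*(by-65)])/1000
    m=(np.hypot(P[...,0]-w[0],P[...,1]-w[1])<.010)&(P[...,2]<.1); return m.sum(),round(float(np.median(P[m][:,2])),4)
P0=pts(dict(np.load('top0.npz')))
for b in((-45,20),(45,20),(-45,110),(45,110)): print(b,'before',patch(d,P0,*b),'now',patch(d,P,*b))
d2=shot('side')
im=np.hstack([cv2.resize(d['frame'][180:330,140:500],(480,200)),cv2.resize(d2['frame'][150:380,190:420],(200,200))])
cv2.imwrite('pics/t6.png',cv2.cvtColor(im,cv2.COLOR_RGB2BGR))
```

```text
t 22.2 pos [ 327.5 -460.4  187.8] w 51.1 gf 0.0 F [-0.1  0.4 -0.3]
 shift [ 185.3 -171.7  114.5] turn [-0.000e+00 -1.000e-01  1.798e+02]
 shift [ 185.3 -171.7  114.5] turn [ 0.1 -0.  -0.2]
handle ((472.5546875, -254.97406005859375), (76.4453125, 11.98615550994873), 12.29452896118164) 168 [0.08183635 0.08659043 0.09151094]
(-45, 20) before (np.int64(58), 0.052) now (np.int64(58), 0.0528)
(45, 20) before (np.int64(56), 0.0525) now (np.int64(56), 0.0525)
(-45, 110) before (np.int64(58), 0.0523) now (np.int64(58), 0.052)
(45, 110) before (np.int64(56), 0.0528) now (np.int64(57), 0.0523)
```

View pics/t6.png

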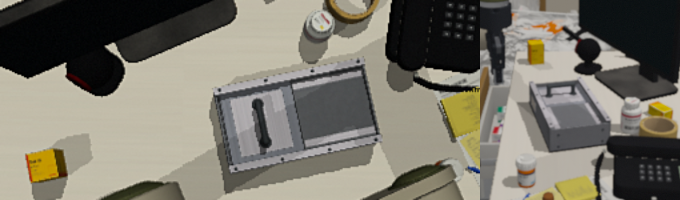

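The hatch is home: its handle is at (262,122) in the crop, and all four corners read the same height as at the start. The bystanders haven't moved and the arm is clear.

```bash
python3 -c "
from rig import env
print(env.close_job())"
```

```text
the job is handed in; nothing more can be done
None
```

The slim carton lies flat on the floor of the well with the hatch fully home over it, the other things stand where they were, and the job was handed in at about 22 s (no verdict was returned).

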